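Tip down the next candle tray and butt it against the full one

TASK

An empty cardboard glass tray stands on its long side on the bench. Push it over with the fingertips so that it lies flat with its open side up, then push it along the bench until one of its long sides sits flush against a long side of the same-size tray full of filled candle glasses, with the ends of the two trays in line. Push only and lightly: never pinch, lift or crush the tray, do not shift the full tray, and leave everything else standing where it is.

Things in the scene. Friction and masses are not known exactly. Their poses are not given: they have to be found in the camera images.
- tray: Empty open cardboard tray, 232 x 176 x 50 mm outside, walls and floor 4 mm, 0.13 to 0.25 kg, loose. Starts standing on a 232 x 50 mm side wall, 176 mm high, open to the robot's left (+y, turned by its yaw). Origin: centre of that foot. Axes: x along the 232 mm, y out of the open side, z across the 176 mm (up at the start). Floor's outer face at y = -25 mm, rim at +25 mm.
- tray_bottom (a point): Centre of the outer face of the empty tray's floor panel: 88 mm above the bench at the start, on the bench once the tray lies flat. Axes as tray; when the tray lies flat, open side up, y points up and z is level, across the tray. The tray slides easily (under 3 N).
- tray_edge_foot (a point): Middle of the long edge of the empty tray's floor panel that is on the bench at the start. The centre of mass lies near the floor panel, so pushed near its top from the open side the tray tips about this edge, goes over by itself once it leans about 9 degrees, and drops flat onto its floor.
- tray_edge_top (a point): Middle of the other long edge of the floor panel, 176 mm up at the start. Axes as tray.
- full_tray: Full tray: the same cardboard tray, 232 x 176 x 50 mm, lying open side up with 4 x 3 dark red glasses of wax, tops 70 mm above the bench; about 1.7 kg, loose (shifts if pushed with some 10 N), to the left or to the right of the empty tray. Origin: centre of its underside; x along the 232 mm side, y along the 176 mm side, z up.
- wax_box: Bystander, on the side of the bench where the full tray is not: open wooden box 230 x 160 x 60 mm with beeswax bars up to 80 mm high. Origin: centre of its underside, x along the 230 mm side.
- glass_a: Bystander: empty dark red glass, 54 mm wide, 66 mm high. Origin: centre of its underside.
- glass_b: Bystander: empty dark red glass, 54 mm wide, 66 mm high. Origin: centre of its underside.
- candle_plain: Bystander: plain beeswax pillar candle, 60 mm wide, 93 mm high. Origin: centre of its underside.
- pan: Bystander: small steel pouring pan, 110 mm wide, 60 mm high, with a handle along its +y that rises to 80 mm and reaches 160 mm from its centre. Origin: centre of its underside.
- funnel: Bystander: white plastic funnel standing on its 124 mm wide mouth, 120 mm high. Origin: centre of its mouth, on the bench.
- beaker: Bystander: white plastic beaker, 70 mm wide, 80 mm high. Origin: centre of its underside.

How it is judged:
On the way:
1. the empty tray lies flat on the bench, open side up (angle between tray's own y axis and vertical below 0.06 rad and height (world z) of tray_bottom below 0.006 m), for 0.2 s.
At the end, for the whole second after the job is handed in: The empty tray lies at rest, flat, open side up, long side against the full tray's long side (gap at mid-length under 9 mm, parallel within 4 degrees), the ends in line within 20 mm; the full tray has moved less than 15 mm (all of step 1 and linear speed of tray below 0.02 m/s and (y of tray_bottom in the frame of full_tray between 0.168 and 0.185 m or y of tray_bottom in the frame of full_tray between -0.185 and -0.168 m) and angle between the x axis of tray and the x axis of full_tray, either way round below 0.07 rad and x of tray_bottom in the frame of full_tray between -0.02 and 0.02 m and distance of full_tray from where it was at the start of the episode below 0.015 m); the robot touches nothing.
It fails at once if the empty tray is lifted off the bench or turned open side down (height (world z) of each of tray_edge_foot, tray_edge_top above 0.02 m).
It fails at once if the empty tray is pinched or crushed (fingers press on it with more than 28 N) (contact force between the fingers and tray above 28 N).
It fails at once if the full tray is shoved more than 15 mm or tipped (distance of full_tray from where it was at the start of the episode above 0.015 m or angle between full_tray's own z axis and vertical above 0.1 rad).
It fails at once if a bystander is knocked over or moved more than 15 mm (distance of any of wax_box, glass_a, glass_b, candle_plain, pan, funnel, beaker from where it was at the start of the episode above 0.015 m).
It also fails if it takes over 69 s, if anything falls off the work surface, if the arm or the gripper's body presses on something with over 40 N, if the wrist force passes 120 N, or if a joint passes its speed limit or range.

ROBOT

A 6-joint arm with a two-finger parallel gripper is mounted at the origin on the work surface. World frame = base frame: x ahead of the robot, y to its left, z up, the work surface at z = 0. Lengths are in m, angles in rad, forces in N, time in s.
With the tool pointing down it reaches from about 0.35 to 0.85 m from the base axis. Payload 8.1 kg.
Tool frame: the origin (TCP) lies on the centre line of the jaws, within the pads' length; the fingertips stand robot.tips_ahead ahead of it and the grasp point (between the pads) lies 6 mm ahead of it (robot.tips_ahead is the distance from the TCP to the fingertips, in m); z points along the fingers, y is the line along which they close (so a half turn about z gives the same grasp; the last joint's range is limited). The gripper opens to 93 mm and grips with 3 to 60 N. Pads are 15 mm wide; open, the fingers measure 128 mm over their backs; the gripper's body (75 mm by 188 mm) begins 65 mm behind the grasp point.
Start: joints at [1.164, 0.13, 1.488, -0, 1.523, -0.085], TCP at [0.19, 0.569, 0.244] pointing down, gripper open.
Joint ranges: [-2.96, 2.96], [-0.89, 2.26], [0.02, 2.5], [-1.34, 4.48], [0, 2.73], [-2.66, 2.66]. Speed limits (rad/s): [2.39, 2.39, 2.79, 3.14, 3.14, 3.14].

INTERFACE

Orientations are given as a rotation vector (axis times angle).
In Python, from plant import robot gives the robot as it stands.
- The arm moves only by the tool apply_moves, never from a script. Its arguments are lists of equal length, an entry for each row: "delta_pos": the shift along the tool's x, y, z in cm, a list of three; "twist": the turn about the tool's z in rad. A call has 1 to 8 rows; each row shifts and turns the commanded pose from where the row before left it, along the tool's axes as they then stand; what a row does not reach is not made up. A row lasts 1/8 s, in which the tool goes at most 62.5 mm and 10.7 degrees, less where a joint would pass 70% of its speed; a pose out of reach is approached as far as the arm can. A call with a gripper value outside its range is refused whole. "gripper" is the finger opening in cm, from 0 to 9.3, set as the call begins (left out, the last holds). The fingers move at their own pace and stop on an object; "squeeze" is the grip in N (left out, the last holds). Time passes only in rows, so rows that do not move let the fingers close. It gives the time, the measured TCP pose, the force, the opening and the grip force at its end, in the units of the state.
- robot.read_state(): the state, without advancing time (a new reading comes with each control period).
- robot.read_camera(name): name is "scene" or "side" or "wrist"; returns a dict with "frame" (384x512x3 uint8, red, green, blue), "vertical_fov" (degrees; the focal length in pixels is half the picture's height over the tangent of half this angle, whatever the lens; pixels are square), "cx", "cy" (the principal point, pixels), "k1" (the pictures are not rectified: a ray, as slopes to the right and down, at radius r is drawn at 1 + k1 r^2 times it, then the intrinsics apply), "R" (3x3) and "t" (3): a world point X has camera coordinates R X + t. Camera axes: x right, y down, z forward; pixel columns grow to the right and rows downward; lengths in m; the calibration is good to about 2 mm. A picture is of the moment at which its call begins. There is no depth.
- robot.close_job(): hands the job in; it is judged then, once.
The state is a dict: "t": time; "q": joint angles; "dq": joint speeds; "joint_torque": joint torques, N m; "tool_pos": TCP position; "orientation": TCP orientation; "force": force on the tool from outside, world axes, zero at the start; "wrist_torque": the same for the moment, N m; "opening": finger opening in m; "gripper_force": force on a finger pad.
Only numpy, scipy, OpenCV 4.12 (cv2) and the standard library are available. Lean on these libraries where they do the work, as an engineer would, in place of code of your own. Each camera call takes 0.05 s, during which the arm holds its last target. There are 200 camera calls.

## Working session

There is one attempt and no reset: what is moved stays moved. The work goes in short steps, Python scripts to look and compute and a tool call to move; the robot and the scene stay as the last step left them, time stands still between calls to the robot, and variables do not carry over. Pictures are saved under pics/ and viewed, at most 13 in all, crops included, and the job is handed in when it is done.

Besides the shell and the picture viewer there is one more tool, called after ">>>" as a command line: name --pt "numbers of a row" for each row, then --argument value for the rest. apply_moves: Moves the arm, as the interface text tells. Its arguments: {"type":"object","properties":{"delta_pos":{"type":"array"},"twist":{"type":"array"},"gripper":{"type":"number"},"squeeze":{"type":"number"}},"required":["delta_pos","twist"]}

```bash
mkdir -p pics; ls; cat > h.py <<'E'
import numpy as np, cv2
from plant import robot
def save(c,n):
    d=robot.read_camera(c); cv2.imwrite(f'pics/{n}.png',d['frame'][:,:,::-1]); return d
def intr(d):
    H,W=d['frame'].shape[:2]; f=H/2/np.tan(np.radians(d['vertical_fov'])/2); return f
def ray(d,u,v):
    f=intr(d); p=np.array([(u-d['cx'])/f,(v-d['cy'])/f]); s=p.copy()
    for _ in range(30): s=p/(1+d['k1']*(s@s))
    R=np.array(d['R']);t=np.array(d['t'])
    return -R.T@t, R.T@np.array([s[0],s[1],1])
def onz(d,u,v,z):
    o,r=ray(d,u,v); return o+r*(z-o[2])/r[2]
def proj(d,X):
    c=np.array(d['R'])@np.array(X)+np.array(d['t']); s=c[:2]/c[2]; s=s*(1+d['k1']*(s@s)); return s*intr(d)+[d['cx'],d['cy']]
E
python3 - <<'E'
from h import *
import pickle
D={}
for c in ['scene','side','wrist']:
    D[c]=d=save(c,c+'0'); print(c,d['vertical_fov'],d['k1'],-np.array(d['R']).T@d['t'])
pickle.dump(D,open('D0.pkl','wb'))
a=np.hstack([D['scene']['frame'],D['side']['frame']])
s=robot.read_state();print(s['tool_pos'],s['orientation'],s['force'],robot.tips_ahead,s['opening'],s['t'])
E
```

```text
pics
scene 48.91766925568846 -0.029104304055530553 [0.9022826  0.57489053 0.97906807]
side 44.47498299115181 0.0010002119808006844 [ 0.09441449 -0.7869662   1.19112341]
wrist 60.84168468679164 -0.024780581482250656 [0.12675369 0.58989439 0.38377987]
[0.18958732 0.56882755 0.24280957] [-5.03321168e-01 -3.10065480e+00  2.25277924e-03] [-0.09745727  0.04190212  0.43476464] 0.025 0.09301483197443366 0.15
```

View pics/scene0.png

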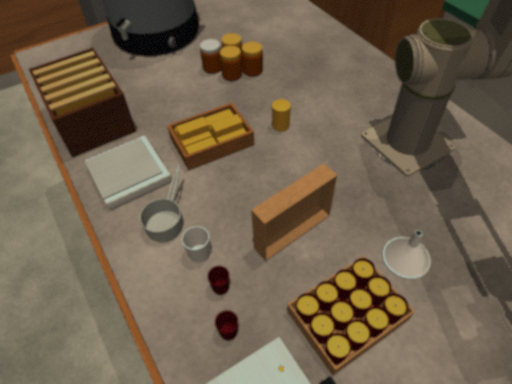

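View pics/side0.png

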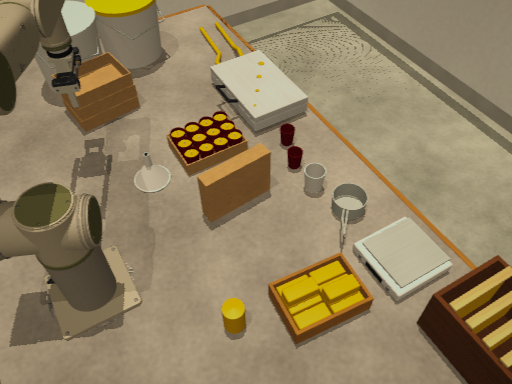

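The scene view shows the standing tray around (295,210), with its open side towards the camera. The full tray is at (350,312) on the robot's left (+y), and the wax box at (211,135) on the right. In the side view the tray is at (236,182), the full tray at (207,140) and the funnel at (152,175). Next I'll measure corners.

```bash
python3 - <<'E'
from h import *
import pickle
D=pickle.load(open('D0.pkl','rb'))
a=D['scene']['frame'][150:375,240:440]; b=D['side']['frame'][100:225,155:285]
A=cv2.resize(a,(400,450),interpolation=cv2.INTER_CUBIC); B=cv2.resize(b,(390,375),interpolation=cv2.INTER_CUBIC)
B=cv2.copyMakeBorder(B,0,75,0,0,cv2.BORDER_CONSTANT)
cv2.imwrite('pics/crop1.png',np.hstack([A,B])[:,:,::-1])
for c,box in (('scene',[(245,160,345,265),(285,255,415,370)]),('side',[(190,140,280,225),(160,105,255,175)])):
    d=D[c]; hsv=cv2.cvtColor(d['frame'],cv2.COLOR_RGB2HSV)
    for x0,y0,x1,y1 in box:
        m=cv2.inRange(hsv,(0,75,30),(30,255,255))[y0:y1,x0:x1]
        m=cv2.morphologyEx(m,cv2.MORPH_CLOSE,np.ones((3,3)))
        cs=cv2.findContours(m,0,2)[0]; k=max(cs,key=cv2.contourArea); h=cv2.convexHull(k)
        p=cv2.approxPolyDP(h,3,True)[:,0]+[x0,y0]
        print(c,cv2.contourArea(k)); 
        for q in p: print(q,*[np.round(onz(d,*q,z)[:2],3) for z in (0,.05,.176)])
E
```

```text
scene 4654.0
[337 174] [ 0.276 -0.018] [0.308 0.012] [0.388 0.089]
[329 215] [0.39  0.089] [0.416 0.114] [0.482 0.177]
[265 261] [0.621 0.114] [0.635 0.138] [0.671 0.197]
[253 248] [0.626 0.064] [0.64 0.09] [0.676 0.156]
[251 208] [ 0.562 -0.052] [ 0.579 -0.02 ] [0.623 0.061]
[321 163] [ 0.289 -0.081] [ 0.32  -0.047] [0.399 0.037]
scene 8250.0
[365 255] [0.39  0.243] [0.416 0.26 ] [0.482 0.302]
[414 308] [0.387 0.42 ] [0.413 0.427] [0.48  0.447]
[414 314] [0.398 0.431] [0.424 0.438] [0.488 0.456]
[343 369] [0.621 0.437] [0.635 0.444] [0.672 0.462]
[326 369] [0.653 0.416] [0.665 0.424] [0.698 0.445]
[288 314] [0.652 0.265] [0.664 0.281] [0.697 0.321]
[287 303] [0.638 0.241] [0.651 0.258] [0.685 0.301]
side 5514.0
[273 143] [0.751 0.247] [0.724 0.204] [0.654 0.094]
[277 184] [0.661 0.073] [0.637 0.037] [ 0.577 -0.054]
[270 197] [0.611 0.037] [0.59  0.003] [ 0.535 -0.085]
[254 211] [0.537 0.014] [ 0.519 -0.02 ] [ 0.472 -0.105]
[228 224] [0.442 0.011] [ 0.427 -0.023] [ 0.39  -0.107]
[196 222] [0.359 0.069] [0.347 0.033] [ 0.32  -0.058]
[190 140] [0.499 0.416] [0.482 0.365] [0.439 0.238]
side 4426.5
[232 105] [0.724 0.51 ] [0.698 0.456] [0.631 0.319]
[254 131] [0.724 0.337] [0.698 0.29 ] [0.631 0.171]
[254 174] [0.617 0.152] [0.595 0.112] [0.54  0.013]
[187 174] [0.42  0.269] [0.406 0.224] [0.371 0.113]
[168 146] [0.418 0.428] [0.404 0.377] [0.37  0.249]
[165 134] [0.433 0.492] [0.419 0.439] [0.383 0.303]
[207 105] [0.64  0.561] [0.617 0.504] [0.56  0.362]
```

View pics/crop1.png

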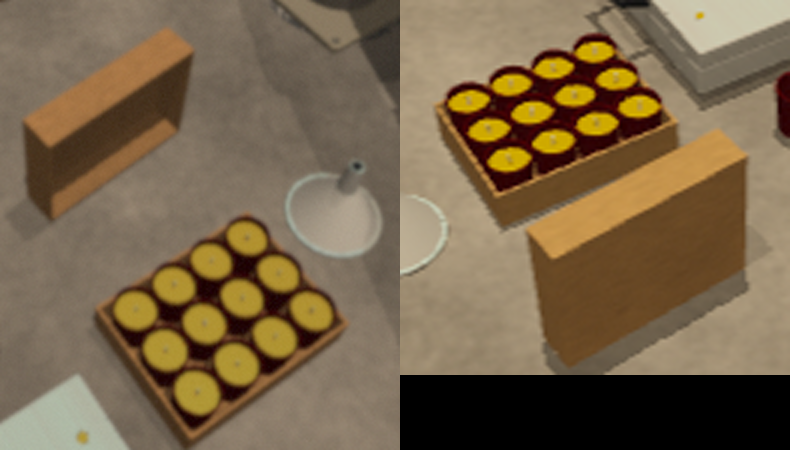

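The crops show the empty tray's top and foot corners and the full tray's four rim corners clearly. I'll turn those into positions and cross-check the two views.

```bash
python3 - <<'E'
from h import *
import pickle
D=pickle.load(open('D0.pkl','rb'))
P=lambda n,z,l:print(n,z,*[np.round(onz(D[n],*q,z)[:2],3) for q in l])
print('full L,near+y,R,top'); P('scene',.05,[(288.5,304),(334,370),(413,311.5),(362.5,257.5)])
P('side',.05,[(167.3,135.7),(187.3,164.3),(247.3,140.7)]); P('side',0,[(189,175),(248,151)])
print('empty'); P('scene',.176,[(251.5,209),(261,222),(337,174),(322,164)]);P('scene',0,[(265,259),(329,215)])
P('side',.176,[(270.7,151.7),(261.7,143.3),(198.3,177.7),(204.3,186)]);P('side',0,[(270.3,195),(210.7,222)])
print('wax box');P('scene',.06,[(170,128),(230,107),(253,131),(188,158)])
print('funnel');P('scene',0,[(407,257)]);P('side',0,[(152,179)])
print('candle');P('scene',.093,[(281,106)]);P('side',.093,[(233,307)]);print('ga,gb,beaker,pan');P('side',.066,[(287,129),(295,153)]);P('side',.08,[(315,171)]);P('side',.06,[(350,195)]);P('side',.08,[(344,240)])
E
```

```text
full L,near+y,R,top
scene 0.05 [0.65  0.262] [0.653 0.435] [0.421 0.432] [0.426 0.262]
side 0.05 [0.422 0.426] [0.425 0.264] [0.653 0.259]
side 0 [0.423 0.261] [0.654 0.258]
empty
scene 0.176 [0.624 0.064] [0.625 0.107] [0.388 0.089] [0.399 0.041]
scene 0 [0.617 0.109] [0.39  0.089]
side 0.176 [0.629 0.066] [0.624 0.111] [0.394 0.083] [0.395 0.045]
side 0 [0.617 0.044] [0.398 0.045]
wax box
scene 0.06 [ 0.635 -0.42 ] [ 0.427 -0.403] [ 0.423 -0.264] [ 0.644 -0.272]
funnel
scene 0 [0.301 0.308]
side 0 [0.307 0.309]
candle
scene 0.093 [ 0.305 -0.283]
side 0.093 [ 0.304 -0.287]
ga,gb,beaker,pan
side 0.066 [0.794 0.224] [0.753 0.111]
side 0.08 [0.756 0.   ]
side 0.06 [ 0.803 -0.124]
side 0.08 [ 0.675 -0.259]
```

>>> apply_moves --pt "0 0 0" --pt "0 0 0" --pt "0 0 0" --pt "0 0 0" --pt "0 0 0" --pt "0 0 0" --pt "0 0 0" --pt "0 0 0" --twist '[0.144,0.144,0.144,0.144,0.144,0.144,0.144,0.144]'

```text
t: 1.15
tool_pos: [0.1896, 0.569, 0.2432]
orientation: [2.117, 2.321, -0.001]
force: [-0.3, -0.2, -0.0]
opening: 0.0931
gripper_force: 0.0
```

```bash
cat >> h.py <<'E'
from scipy.spatial.transform import Rotation as Ro
def go(x,y,z):
    s=robot.read_state();p=np.array(s['tool_pos']);M=Ro.from_rotvec(s['orientation']).as_matrix()
    print('t',round(s['t'],2),'p',p.round(4),'yaw(y-axis)',np.arctan2(M[1,1],M[0,1]).round(3),'tilt',M[2,2].round(4),'F',np.round(s['force'],2),'q6',np.round(s['q'][5],2))
    print('delta cm',(M.T@(np.array([x,y,z])-p)*100).round(2))
E
python3 -c "
from h import *
go(.502,.150,.243)"
```

```text
t 1.15 p [0.1896 0.569  0.2432] yaw(y-axis) 0.092 tilt -1.0 F [-0.29 -0.19 -0.03] q6 1.07
delta cm [-4.460e+01  2.724e+01  4.000e-02]
```

>>> apply_moves --pt "-2.8 1.7 0" --pt "-2.8 1.7 0" --pt "-2.8 1.7 0" --pt "-2.8 1.7 0" --pt "-2.8 1.7 0" --pt "-2.8 1.7 0" --pt "-2.8 1.7 0" --pt "-2.8 1.7 0" --twist '[0,0,0,0,0,0,0,0]'

```text
t: 2.15
tool_pos: [0.3472, 0.3584, 0.2434]
orientation: [-2.111, -2.327, 0.001]
force: [1.0, 0.3, -0.5]
opening: 0.0931
gripper_force: 0.0
```

>>> apply_moves --pt "-2.8 1.7 0" --pt "-2.8 1.7 0" --pt "-2.8 1.7 0" --pt "-2.8 1.7 0" --pt "-2.8 1.7 0" --pt "-2.8 1.7 0" --pt "-2.7 1.7 0" --pt "-2.7 1.7 0" --twist '[0,0,0,0,0,0,0,0]'

```text
t: 3.15
tool_pos: [0.504, 0.1507, 0.2433]
orientation: [-2.111, -2.326, 0.001]
force: [0.6, 0.1, 0.6]
opening: 0.0928
gripper_force: 0.0
```

```bash
python3 -c "
from h import *
go(.504,.150,.18)
d=save('scene','s1')"
```

```text
t 3.15 p [0.504  0.1507 0.2433] yaw(y-axis) 0.097 tilt -1.0 F [0.57 0.07 0.64] q6 0.1
delta cm [-0.07 -0.01  6.33]
```

View pics/s1.png

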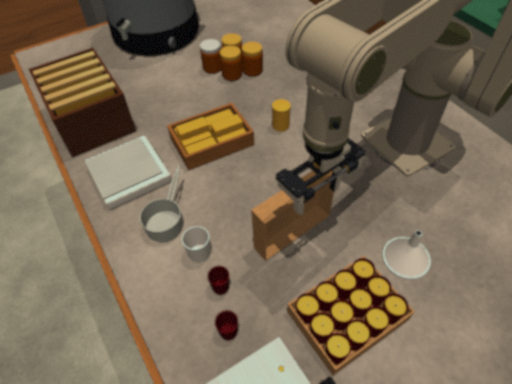

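The gripper is in front of the tray's open side, at about (320,180), with its jaw line along the tray. I'll lower it, then push.

>>> apply_moves --pt "0 0 2.2" --pt "0 0 2.2" --pt "0 0 2.2" --pt "0 0 0" --pt "-0.7 0 0" --pt "-0.7 0 0" --pt "-0.6 0 0" --pt "0 0 0" --twist '[0,0,0,0,0,0,0,0]'

```text
t: 4.2
tool_pos: [0.506, 0.1312, 0.1782]
orientation: [2.112, 2.325, 0.001]
force: [1.1, -0.1, -0.1]
opening: 0.0928
gripper_force: 0.0
```

>>> apply_moves --pt "-0.5 0 0" --pt "-0.5 0 0" --pt "-0.5 0 0" --pt "-0.5 0 0" --pt "-0.5 0 0" --pt "-0.5 0 0" --pt "-0.5 0 0" --pt "-0.5 0 0" --twist '[0,0,0,0,0,0,0,0]'

```text
t: 5.2
tool_pos: [0.5095, 0.0916, 0.1776]
orientation: [-2.111, -2.326, 0.0]
force: [0.1, -0.4, -0.6]
opening: 0.093
gripper_force: 0.0
```

```bash
python3 -c "
from h import *
go(.504,.05,.18)
d=save('side','s2')"
```

```text
t 5.2 p [0.5095 0.0916 0.1776] yaw(y-axis) 0.097 tilt -1.0 F [ 0.09 -0.39 -0.62] q6 -0.02
delta cm [-4.08 -0.95 -0.24]
```

View pics/s2.png

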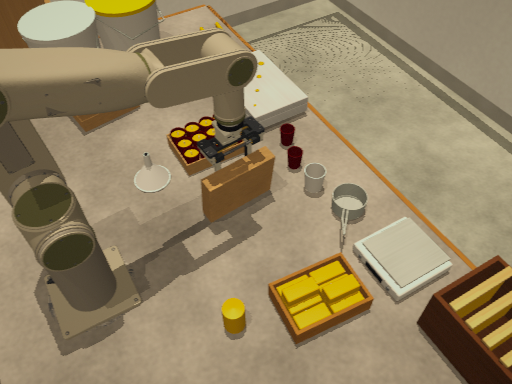

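The fingers are at the open rim and the tray is just starting to lean, its top edge near (240,170). I'll keep pushing slowly.

>>> apply_moves --pt "-0.5 0 0" --pt "-0.5 0 0" --pt "-0.5 0 0" --pt "-0.5 0 0" --pt "-0.5 0 0" --pt "-0.4 0 0" --pt "0 0 0" --pt "0 0 0" --twist '[0,0,0,0,0,0,0,0]'

```text
t: 6.25
tool_pos: [0.5123, 0.0631, 0.1777]
orientation: [-2.111, -2.327, -0.0]
force: [0.2, -0.1, 0.0]
opening: 0.093
gripper_force: 0.0
```

```bash
python3 -c "
from h import *
go(.504,.05,.18)
d=save('side','s3')"
```

```text
t 6.25 p [0.5123 0.0631 0.1777] yaw(y-axis) 0.097 tilt -1.0 F [ 0.2  -0.14  0.01] q6 -0.07
delta cm [-1.23 -0.95 -0.23]
```

View pics/s3.png

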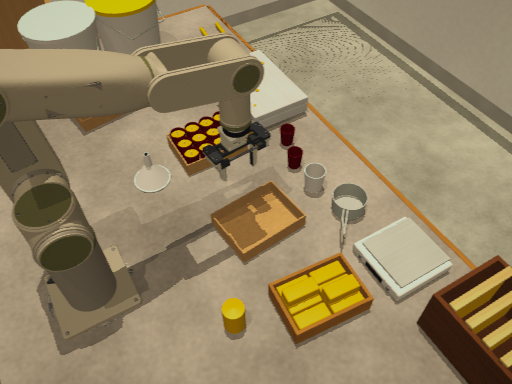

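The tray has fallen flat with its open side up. Its rim corners are near (212,217), (252,255), (305,217) and (270,186). I'll raise the tool and measure.

>>> apply_moves --pt "0 0 -2.5" --pt "0 0 -2.5" --pt "0 0 -1" --twist '[0,0,0]'

```text
t: 6.68
tool_pos: [0.5131, 0.0632, 0.2394]
orientation: [2.11, 2.325, 0.003]
force: [1.1, -0.1, -0.4]
opening: 0.0935
gripper_force: 0.0
```

```bash
cat >> h.py <<'E'
def tray(box,n=None):
    d=robot.read_camera('side'); x0,y0,x1,y1=box
    hsv=cv2.cvtColor(d['frame'],cv2.COLOR_RGB2HSV)
    m=cv2.inRange(hsv,(0,100,40),(20,255,255))[y0:y1,x0:x1]
    m=cv2.morphologyEx(m,cv2.MORPH_CLOSE,np.ones((5,5)))
    k=max(cv2.findContours(m,0,2)[0],key=cv2.contourArea); h=cv2.convexHull(k)[:,0]+[x0,y0]
    p=cv2.approxPolyDP(h,2,True)[:,0]
    for q in p: print(q,*[np.round(onz(d,*map(float,q),z)[:2],3) for z in (0,.05)])
    if n: cv2.imwrite(f'pics/{n}.png',cv2.resize(d['frame'][y0:y1,x0:x1],None,fx=5,fy=5,interpolation=cv2.INTER_CUBIC)[:,:,::-1])
E
python3 -c "
from h import *
tray((200,175,315,265),'s4')
go(.507,-.18,.2333)"
```

```text
[271 180] [0.653 0.099] [0.629 0.062]
[305 214] [ 0.671 -0.079] [ 0.647 -0.109]
[304 224] [ 0.646 -0.11 ] [ 0.623 -0.138]
[244 264] [ 0.414 -0.141] [ 0.401 -0.168]
[213 226] [0.398 0.028] [ 0.385 -0.006]
[210 214] [0.411 0.075] [0.397 0.038]
t 6.72 p [0.5132 0.0632 0.24  ] yaw(y-axis) 0.097 tilt -1.0 F [ 0.17 -0.44  0.95] q6 -0.07
delta cm [-24.15  -2.98   0.66]
```

View pics/s4.png

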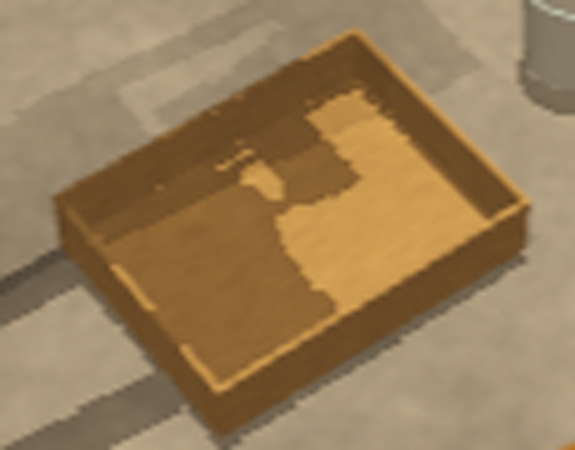

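>>> apply_moves --pt "-3 0 0" --pt "-3 0 0" --pt "-3 0 0" --pt "-3 0 0" --pt "-3 0 0" --pt "-3 0 0" --pt "-3 0 0" --pt "-2.9 -0.3 0" --twist '[0,0,0,0,0,0,0,0]'

```text
t: 7.72
tool_pos: [0.5321, -0.1758, 0.2363]
orientation: [-2.11, -2.326, 0.001]
force: [-0.1, -0.8, 0.5]
opening: 0.0927
gripper_force: 0.0
```

```bash
python3 -c "
from h import *
go(.533,-.175,.045)"
```

```text
t 7.72 p [ 0.5321 -0.1758  0.2363] yaw(y-axis) 0.097 tilt -1.0 F [-0.06 -0.84  0.47] q6 -0.51
delta cm [ 0.06  0.12 19.13]
```

>>> apply_moves --pt "0 0 2.5" --pt "0 0 2.5" --pt "0 0 2.5" --pt "0 0 2.5" --pt "0 0 2.5" --pt "0 0 2.5" --pt "0 0 2.3" --pt "0 0 1.8" --twist '[0,0,0,0,0,0,0,0]'

```text
t: 8.72
tool_pos: [0.5314, -0.1746, 0.0445]
orientation: [-2.11, -2.325, 0.001]
force: [-0.3, 0.2, 0.6]
opening: 0.0929
gripper_force: 0.0
```

>>> apply_moves --pt "0.5 0.1 0" --pt "0.5 0 0" --pt "0.5 0 0" --pt "0.5 0 0" --pt "0.5 0 0" --pt "0.5 0 0" --pt "0.5 0 0" --pt "0.5 0 0" --twist '[0,0,0,0,0,0,0,0]'

```text
t: 9.72
tool_pos: [0.5295, -0.1349, 0.0466]
orientation: [-2.111, -2.326, 0.0]
force: [0.6, -0.2, -0.1]
opening: 0.0936
gripper_force: 0.0
```

>>> apply_moves --pt "0.4 0 0" --pt "0.4 0 0" --pt "0.4 0 0" --pt "0.4 0.05 0" --pt "0.4 0.05 0" --pt "0.4 0.05 0" --pt "0.4 0.05 0" --pt "0 0 0" --twist '[0,0,0,0,0,0,0,0]'

```text
t: 10.72
tool_pos: [0.5289, -0.1067, 0.0467]
orientation: [-2.111, -2.327, -0.0]
force: [-0.1, 0.1, -0.3]
opening: 0.0929
gripper_force: 0.0
```

```bash
python3 -c "
from h import *
d=save('scene','s5'); d=save('side','s5b')
a=np.hstack([cv2.resize(cv2.imread('pics/s5.png')[130:370,220:420],(400,480)),cv2.resize(cv2.imread('pics/s5b.png')[100:280,155:305],(400,480))]);cv2.imwrite('pics/s5c.png',a)
go(.535,-.12,.045)"
```

```text
t 10.82 p [ 0.5289 -0.1071  0.0467] yaw(y-axis) 0.097 tilt -1.0 F [ 0.45 -0.83  0.06] q6 -0.39
delta cm [-1.35  0.48  0.17]
```

View pics/s5c.png

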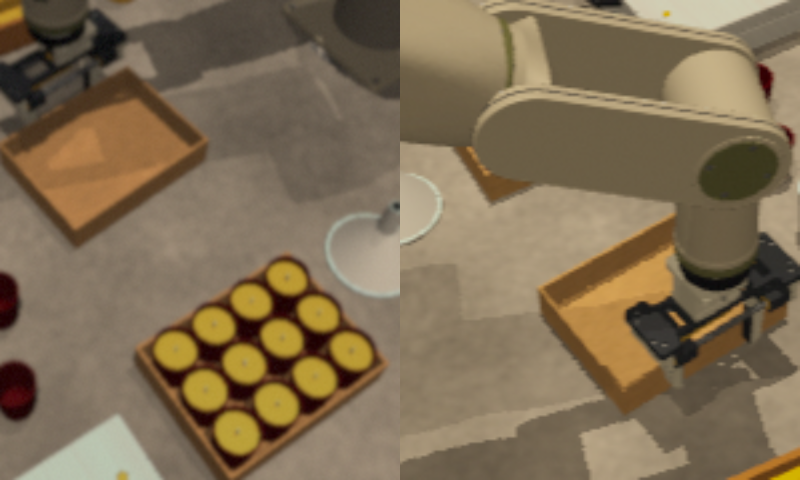

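```bash
python3 -c "
from h import *
d=robot.read_camera('scene')
for q,z in [((284,165.5),.05),((323.5,198),.05),((221,204),.05),((259,251.5),0),((322.5,206),0)]: print(np.round(onz(d,*q,z)[:2],3))
"
```

```text
[ 0.417 -0.099]
[0.394 0.06 ]
[ 0.641 -0.076]
[0.619 0.082]
[0.386 0.054]
```

>>> apply_moves --pt "0.7 0.13 0" --pt "0.7 0.13 0" --pt "0.7 0.12 0" --pt "0.7 0.12 0" --pt "0.7 0.11 0" --pt "0.7 0.11 0" --pt "0.7 0.1 0" --pt "0.7 0.1 0" --twist '[0.006,0.006,0.006,0.006,0.006,0.006,0.006,0.006]'

```text
t: 11.88
tool_pos: [0.5338, -0.0501, 0.0466]
orientation: [-2.167, -2.275, 0.0]
force: [-0.5, -2.1, 0.5]
opening: 0.0929
gripper_force: 0.7
```

>>> apply_moves --pt "0.7 0.1 0" --pt "0.7 0.1 0" --pt "0.7 0.09 0" --pt "0.7 0.09 0" --pt "0.7 0.08 0" --pt "0.7 0.08 0" --pt "0.7 0.07 0" --pt "0.6 0.06 0" --twist '[0.006,0.006,0.006,0.006,0.006,0.006,0.006,0.006]'

```text
t: 12.88
tool_pos: [0.5389, 0.0051, 0.0467]
orientation: [-2.221, -2.222, -0.0]
force: [-0.2, -1.3, 0.5]
opening: 0.0934
gripper_force: 0.7
```

```bash
python3 -c "
from h import *
d=save('scene','s6'); d=save('side','s6b')
a=np.hstack([cv2.resize(cv2.imread('pics/s6.png')[180:380,235:435],(600,600),interpolation=2)]);cv2.imwrite('pics/s6c.png',a)
go(.539,.06,.045)"
```

```text
t 12.97 p [0.5389 0.0054 0.0466] yaw(y-axis) 0.001 tilt -1.0 F [ 0.07 -0.02  0.45] q6 -0.09
delta cm [5.46 0.02 0.16]
```

View pics/s6c.png

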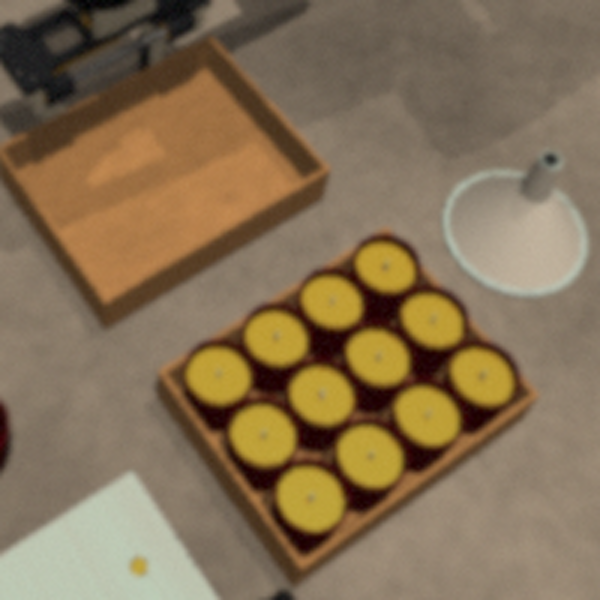

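The empty tray is now close to parallel with the full one. Its facing rim runs from (107,305) to (328,172) and the full tray's from (162,375) to (388,233). I'll convert those to positions.

```bash
python3 -c "
from h import *
d=robot.read_camera('scene')
f=lambda n,L: print(n,*[np.round(onz(d,235+u/3,180+v/3,.05)[:2],4) for u,v in L])
f('E',[(107,305),(328,172),(212,40),(2,150)]);f('F',[(162,375),(388,233),(298,568),(535,393)])
"
```

```text
E [0.6536 0.1923] [0.4264 0.1911] [0.4253 0.0203] [0.6502 0.0191]
F [0.6502 0.2647] [0.4224 0.2646] [0.6511 0.4344] [0.4197 0.4319]
```

>>> apply_moves --pt "0.8 0 0" --pt "0.8 0 0" --pt "0.8 0 0" --pt "0.8 0 0" --pt "0.8 0 0" --pt "0.8 0 0" --pt "0.8 0 0" --pt "0.4 0 0" --twist '[0,0,0,0,0,0,0,0]'

```text
t: 14.02
tool_pos: [0.5388, 0.0652, 0.0466]
orientation: [2.22, 2.223, 0.0]
force: [-0.0, -1.0, 0.1]
opening: 0.0929
gripper_force: 0.4
```

>>> apply_moves --pt "0.1 0 0" --pt "0.1 0 0" --pt "0.1 0 0" --pt "0.1 0 0" --twist '[0,0,0,0]'

```text
t: 14.52
tool_pos: [0.5389, 0.0685, 0.0467]
orientation: [2.221, 2.222, 0.0]
force: [0.0, -0.8, -0.8]
opening: 0.0931
gripper_force: 0.4
```

>>> apply_moves --pt "0.1 0 0" --pt "0.1 0 0" --twist '[0,0]'

```text
t: 14.78
tool_pos: [0.5388, 0.0706, 0.0466]
orientation: [2.22, 2.222, 0.0]
force: [0.5, -1.5, -0.2]
opening: 0.0931
gripper_force: 0.4
```

>>> apply_moves --pt "0.1 0 0" --pt "0.1 0 0" --twist '[0,0]'

```text
t: 15.02
tool_pos: [0.5388, 0.0727, 0.0466]
orientation: [2.22, 2.223, -0.0]
force: [1.0, -0.7, 0.2]
opening: 0.0926
gripper_force: 0.4
```

```bash
python3 -c "
from h import *
d=save('scene','s7')
cv2.imwrite('pics/s7c.png',cv2.resize(cv2.imread('pics/s7.png')[190:375,250:425],(700,600),interpolation=2))
go(.539,.072,.045)"
```

```text
t 15.07 p [0.5389 0.0728 0.0467] yaw(y-axis) 0.001 tilt -1.0 F [-0.87  0.03 -0.42] q6 0.04
delta cm [-0.08  0.01  0.17]
```

View pics/s7c.png

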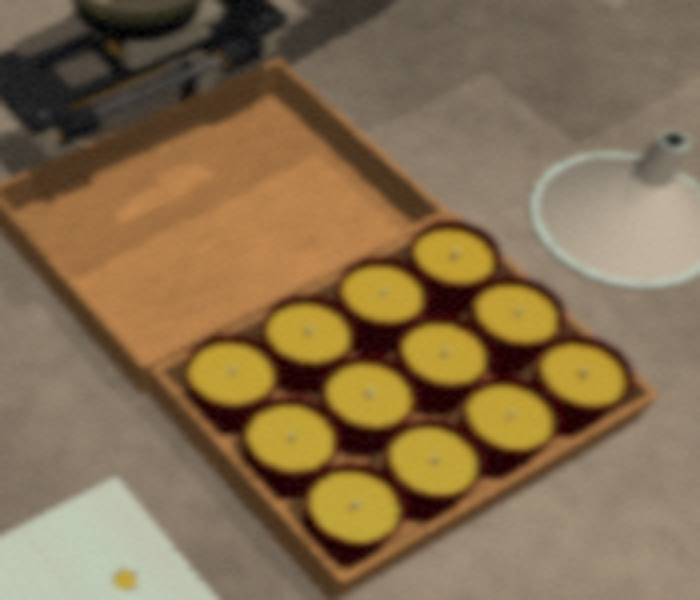

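The trays are nearly flush: only a thin seam shows from (145,365) to (440,215), and the ends line up. I'll creep on until contact shows in the force.

>>> apply_moves --pt "0.1 0 0" --pt "0.1 0 0" --pt "0 0 0" --twist '[0,0,0]'

```text
t: 15.45
tool_pos: [0.5391, 0.0742, 0.0467]
orientation: [2.22, 2.222, -0.0]
force: [1.4, -3.9, -0.1]
opening: 0.0934
gripper_force: 2.1
```

```bash
python3 -c "
from h import *
go(.539,.072,.045);s=robot.read_state();print(s['gripper_force'],s['wrist_torque'])"
```

```text
t 15.45 p [0.5391 0.0742 0.0467] yaw(y-axis) 0.001 tilt -1.0 F [ 1.36 -3.92 -0.13] q6 0.04
delta cm [-0.22 -0.01  0.17]
2.0948510617017746 [-0.78917663 -0.15840856  0.20222169]
```

Force is up to 3.9 N, so the trays are in contact. I'll back off, raise the tool and check.

>>> apply_moves --pt "-0.3 0 0" --pt "-1 0 0" --pt "-2 0 0" --pt "-2 0 0" --pt "-2 0 -2" --pt "0 0 -3" --pt "0 0 -3" --pt "0 0 -3" --twist '[0,0,0,0,0,0,0,0]'

```text
t: 16.45
tool_pos: [0.5387, 0.0001, 0.1576]
orientation: [-2.222, -2.221, 0.0]
force: [0.4, 0.2, 0.8]
opening: 0.093
gripper_force: 0.0
```

```bash
python3 -c "
from h import *
d=save('scene','s8')
cv2.imwrite('pics/s8c.png',cv2.resize(cv2.imread('pics/s8.png')[190:375,250:425],(700,600),interpolation=2))
f=lambda n,L: print(n,*[np.round(onz(d,250+u/4,190+v*185/600,.05)[:2],4) for u,v in L])
f('F',[(340,580),(655,393)])
go(.539,.072,.045)"
```

```text
F [0.6493 0.4344] [0.4192 0.4327]
t 16.5 p [ 0.5411 -0.      0.1624] yaw(y-axis) -0.0 tilt -1.0 F [2.65 0.29 3.74] q6 -0.09
delta cm [ 7.21 -0.28 11.73]
```

View pics/s8c.png

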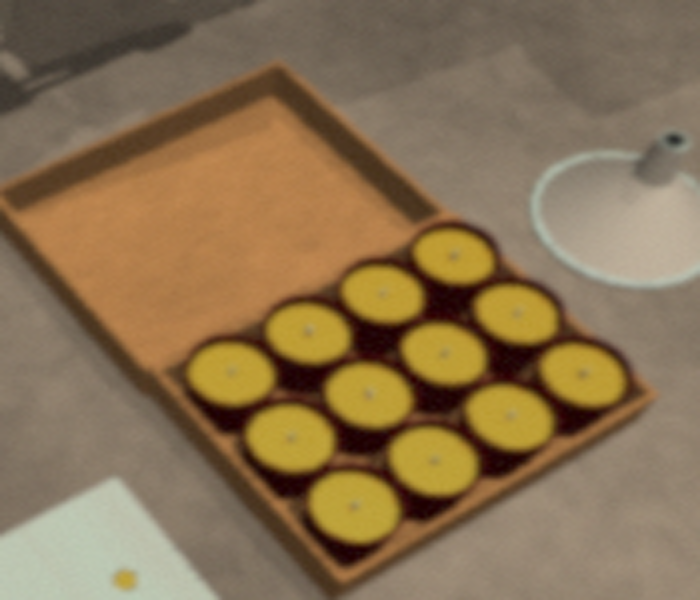

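The trays are flush along the seam from (155,368) to (440,215), with the ends in line within a few mm. The full tray hasn't moved and the robot is clear. I'll let the arm settle, then hand in.

>>> apply_moves --pt "0 0 -1" --pt "0 0 0" --pt "0 0 0" --pt "0 0 0" --twist '[0,0,0,0]'

```text
t: 17.0
tool_pos: [0.5382, 0.0016, 0.1655]
orientation: [-2.219, -2.222, 0.002]
force: [0.0, -0.7, -0.1]
opening: 0.0927
gripper_force: 0.0
```

```bash
python3 -c "
from plant import robot
print(robot.close_job())"
```

```text
the job is handed in; nothing more can be done
None
```

The job is handed in, with no verdict returned: the empty tray lies flat, open side up and flush against the full tray, ends in line to a few mm; the full tray shows no visible shift, and no bystander was touched.

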